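# Open both doors of the braai spice cabinet

### The job

Open the little spice cabinet so that both of its doors stand wide open, about square to the cabinet front. The green door is held by a ball catch and its metal strip laps over the cream door, so swing the green door wide open first and only then the cream one; do not force the cream door while the strip still covers it. Let go of both and leave them standing open.

Things in the scene. Friction and masses are not known exactly. Their poses are not given: they have to be found in the camera images.
- green_handle (a point): Grip point on the axis of the green (right-hand) door's pull bar: upright round dark steel, 12 mm thick, 40 mm off the door's face, its top 23 mm above this point; the tops of door and cabinet lie 29 mm below. Axes turn with the door: x into its thickness (away from the robot when shut), y from hinge to free edge, z up. The upright hinge axis lies 48 mm in +x and 126 mm in -y from here.
- cream_handle (a point): Same point on the equal bar of the cream (left-hand) door; same height, 104 mm from the green one when both are shut. Axes turn with the door: x into its thickness, y from free edge to hinge, z up. The upright hinge axis lies 48 mm in +x and 126 mm in +y from here.
- green_leaf (a joint): Opening of the green door, rad: 0 shut, grows as its free edge comes towards the robot (anticlockwise from above), stop at 1.8. Door 176 mm wide, 168 high, 16 thick. An aluminium strip on its free edge laps 18 mm over the front of the cream door. A ball catch lets go at 5 to 10 N pull at the bar in the first 0.1 rad; then it turns with slight friction and stays where left.
- cream_leaf (a joint): Opening of the cream door, rad: 0 shut, grows as its free edge comes towards the robot (clockwise from above), stop at 1.8. Same size as the green door, no catch of its own, held only by the green door's strip until that is open. Slight friction; stays where left.

How it is judged:
On the way, in this order (a step that is already met when the one before it is completed fails the run):
1. the green door stands open by more than 60 degrees with the cream door still shut (less than 9 degrees) (value of joint green_leaf above 1.05 rad and value of joint cream_leaf below 0.15 rad), for 0.2 s.
2. both doors stand open by more than 60 degrees (value of joint each of green_leaf, cream_leaf above 1.05 rad), for 0.2 s.
At the end, for the whole second after the job is handed in: Both doors stand open by more than 60 degrees (1.05 rad), at rest (slower than 0.1 rad/s) and let go (all of step 2 and velocity of joint green_leaf between -0.1 and 0.1 rad/s and velocity of joint cream_leaf between -0.1 and 0.1 rad/s); the robot touches nothing.
It fails at once if the cream door forced out by more than 11 degrees (0.2 rad) while the green door is open less than 34 degrees (0.6 rad) (value of joint cream_leaf above 0.2 rad and value of joint green_leaf below 0.6 rad).
It also fails if it takes over 51 s, if anything falls off the work surface, if the arm or the gripper's body presses on something with over 40 N, if the wrist force passes 120 N, or if a joint passes its speed limit or range.

### The arm

A 7-joint arm with a two-finger parallel gripper is mounted at the origin on the work surface. World frame = base frame: x ahead of the robot, y to its left, z up, the work surface at z = 0. Lengths are in m, angles in rad, forces in N, time in s.
With the tool pointing down it reaches from about 0.425 to 0.925 m from the base axis. Payload 6.8 kg.
Tool frame: the origin (TCP) lies midway between the tips of the shut fingers; the grasp point (between the pads) lies bot.grip_point_offset behind it (bot.grip_point_offset is the distance from the TCP to the grasp point, in m); z points along the fingers, y is the line along which they close (so a half turn about z gives the same grasp; the last joint's range is limited). The gripper opens to 85 mm and grips with 20 to 120 N. Pads are 22 mm wide; open, the fingers measure 114 mm over their backs; the gripper's body (76 mm by 85 mm) begins 54 mm behind the grasp point. The pads swing forward as they close: fully open they stand 13 mm farther back than shut.
Start: joints at [1.014, 0.477, 0.022, 1.555, -0.011, 1.109, -0.083], TCP at [0.293, -0.608, 0.231] pointing down, gripper open.
Joint ranges: [-2.96, 2.96], [-0.34, 2.1], [-1.41, 1.46], [0.24, 2.44], [-1.37, 4.51], [0.17, 1.92], [-2.96, 2.96]. Speed limits (rad/s): [2.39, 2.39, 3.14, 3.14, 3.14, 3.14, 3.14].

### API

Orientations are given as a unit quaternion [w, x, y, z].
In Python, from station import get_obs, cams, job, bot gives the robot as it stands.
- The arm moves only by the tool arm_command, never from a script. Its argument "rows" is a list that holds one entry, the list of rows, each a list of 5 numbers: the finger opening in mm, from 0 to 85.4, then the shift along the world's x, y, z in units of 60 mm (1.0 is 60 mm), then the turn about the world's z in units of 0.08 rad (1.0 is 0.08 rad). In form: [[[grip, x, y, z, turn], ...]]. A call has exactly 10 rows; each row shifts and turns the commanded pose from where the row before left it; what a row does not reach is not made up. A row lasts 1/8 s, in which the tool goes at most 62.5 mm and 10.7 degrees, less where a joint would pass 70% of its speed; a pose out of reach is approached as far as the arm can. A call with a number of a shift or a turn outside -1 to 1 is refused whole. A call with a gripper value outside its range is refused whole. The fingers move at their own pace and stop on an object; "newtons" is the grip in N (left out, the last holds). Time passes only in rows, so rows that do not move let the fingers close, or fill a call up. It gives the time, the measured TCP pose, the force, the opening and the grip force at its end, in the units of the state.
- get_obs(): the state, without advancing time (a new reading comes with each control period).
- cams.read_camera(name): name is "scene" or "side" or "wrist"; returns the picture (420x560x3 uint8, red, green, blue); there is no depth.
- cams.camera_params(name): a dict with "K" (3x3 intrinsics, pixels), "extrinsics" (4x4, takes a point from camera to world coordinates). Camera axes: x right, y down, z forward; pixel columns grow to the right and rows downward; lengths in m; the calibration is good to about 2 mm. A picture is of the moment at which its call begins: read the wrist's pose just before it. camera_params takes no time and is no camera call; for the wrist camera it gives the pose at the moment of the call.
- job.hand_in(): hands the job in; it is judged then, once.
The state is a dict: "t": time; "q": joint angles; "joint_vel": joint speeds; "joint_torque": joint torques, N m; "eef_pos": TCP position; "tool_rot": TCP orientation; "contact_force": force on the tool from outside, world axes, zero at the start; "torque": the same for the moment, N m; "gripper_width": opening from 0.0 (shut) to 1.0 (fully open); "grasp_force": force on a finger pad.
Only numpy, scipy, OpenCV 4.12 (cv2) and the standard library are available. Lean on these libraries where they do the work, as an engineer would, in place of code of your own. Each camera call takes 0.05 s, during which the arm holds its last target. There are 200 camera calls.

## Working session

There is one attempt and no reset: what is moved stays moved. The work goes in short steps, Python scripts to look and compute and a tool call to move; the robot and the scene stay as the last step left them, time stands still between calls to the robot, and variables do not carry over. Pictures are saved under pics/ and viewed, at most 10 in all, crops included, and the job is handed in when it is done.

Besides the shell and the picture viewer there is one more tool, called after ">>>" as a command line: name --argument value ..., lists and objects as JSON in quotes. arm_command: Moves the arm, as the interface text tells. Its arguments: {"type":"object","properties":{"rows":{"type":"array"},"newtons":{"type":"number"}},"required":["rows"]}

```bash
mkdir -p pics; python3 - <<'E'
from station import get_obs,cams,bot
import cv2
for n in("scene","side"):
    cv2.imwrite(f"pics/{n}0.png",cams.read_camera(n)[:,:,::-1])
    p=cams.camera_params(n);print(n,p["K"],p["extrinsics"])
o=get_obs();print(o["t"],o["eef_pos"],o["tool_rot"],o["gripper_width"],bot.grip_point_offset)
E
```

```text
scene [[379.56470318   0.         286.38903396]
 [  0.         379.56470318 211.36843069]
 [  0.           0.           1.        ]] [[-0.34479647  0.87878543 -0.3299266   0.8371546 ]
 [ 0.93867646  0.32331304 -0.11981313  0.09958168]
 [ 0.00137954 -0.35100548 -0.93637239  0.82184539]
 [ 0.          0.          0.          1.        ]]
side [[449.87044096   0.         282.43363097]
 [  0.         449.87044096 210.6911943 ]
 [  0.           0.           1.        ]] [[ 0.74085407 -0.34970527  0.57344701  0.13971743]
 [-0.67165973 -0.38942199  0.63025687 -0.49095267]
 [ 0.00290872 -0.85208963 -0.52338781  0.55650069]
 [ 0.          0.          0.          1.        ]]
0.1 [ 0.29264759 -0.60766733  0.23039866] [-8.05463552e-04  9.74923132e-01  2.22540278e-01 -2.50034652e-04] 0.999670540141669 0.0187
```

View pics/scene0.png

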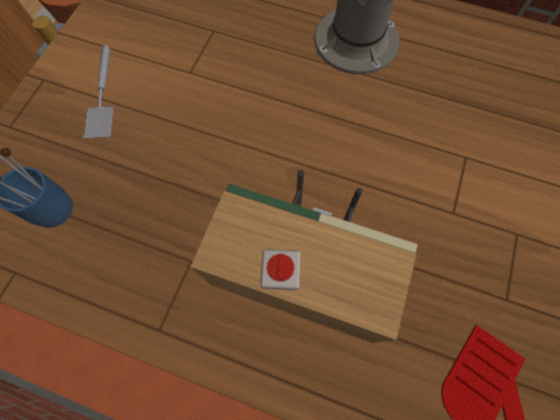

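View pics/side0.png

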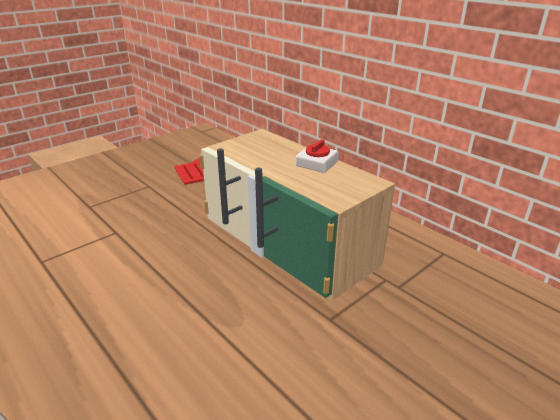

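The scene view shows the green bar top near (300,173), the cream bar top near (358,191) and the door-top corners near (229,188) and (415,247). In the side view the bar tops are near (259,170) and (222,151). I'll zoom in and fit a model.

```bash
cat > fit.py <<'E'
import numpy as np,cv2
from scipy.optimize import least_squares
from station import cams
P={n:cams.camera_params(n) for n in("scene","side")}
def proj(n,X):
    T=np.linalg.inv(P[n]["extrinsics"]);x=P[n]["K"]@(T[:3,:3]@X+T[:3,3]);return x[:2]/x[2]
# cabinet frame: origin midway between grip points; x into cabinet, y left, z up
M=dict(gt=[0,-.052,.023],ct=[0,.052,.023],gc=[.04,-.177,-.029],cc=[.04,.177,-.029])
def W(p,m):
    c,s=np.cos(p[3]),np.sin(p[3]);m=np.array(m);return np.array([p[0]+c*m[0]-s*m[1],p[1]+s*m[0]+c*m[1],p[2]+m[2]])
def fit(obs):
    f=lambda p:np.concatenate([proj(n,W(p,M[k]))-uv for n,k,uv in obs])
    r=least_squares(f,[.55,0,.2,-.1]);return r.x,f(r.x).reshape(-1,2)
E
python3 - <<'E'
from fit import *
o=[("scene","gt",(300,172)),("scene","ct",(358,190)),("scene","gc",(229,187)),("scene","cc",(415,247)),
("side","gt",(259,169)),("side","ct",(222,150)),("side","gc",(334,213)),("side","cc",(203,151))]
p,r=fit(o);print(p);print(r.round(1))
a=cv2.resize(cv2.imread("pics/scene0.png")[150:260,220:425],None,fx=3.9,fy=2.7*1)
a=cv2.resize(cv2.imread("pics/scene0.png")[155:255,222:422],None,fx=4,fy=4)[:300]
b=cv2.resize(cv2.imread("pics/side0.png")[140:215,190:390],None,fx=4,fy=4)
cv2.imwrite("pics/z.png",np.vstack([a,b]))
E
```

```text
[0.55603973 0.07376265 0.20904695 0.02551659]
[[-0.5  2.2]
 [-0.   2. ]
 [-1.3 -1.5]
 [ 1.  -2.1]
 [ 1.4 -0.8]
 [-0.4 -0.8]
 [-1.1  2.9]
 [-1.  -1.9]]
```

View pics/z.png

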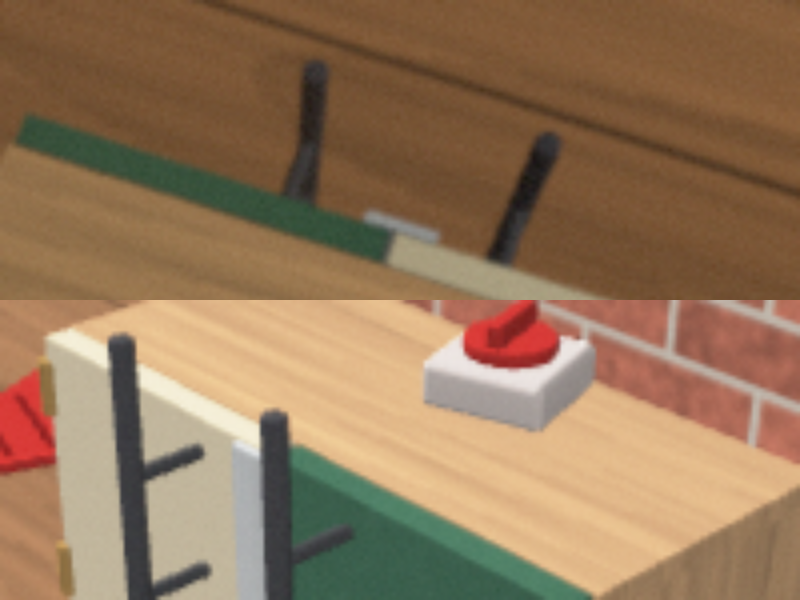

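```bash
python3 - <<'E'
from fit import *
from scipy.spatial.transform import Rotation as R
o=[("scene","gt",(300.8,171.5)),("scene","ct",(358.8,190.5)),("scene","gc",(228.7,184.3)),("scene","cc",(415.5,245)),
("side","gt",(258.3,168.8)),("side","ct",(220.3,150)),("side","gc",(333,215)),("side","cc",(201.8,150.5))]
p,r=fit(o);print(p);print(r.round(1))
for s in(-1,1):print("grip",W(p,[0,s*.052,0]),"hinge",W(p,[.048,s*.178,0]))
from station import get_obs
q=get_obs()["tool_rot"];print(R.from_quat(np.roll(q,-1)).as_matrix().round(3))
E
```

```text
[0.55361591 0.07382818 0.20926372 0.0214571 ]
[[-0.7  1.4]
 [-0.4  0.4]
 [-0.4 -0.3]
 [ 0.7 -1.1]
 [ 0.8 -0.3]
 [ 0.2 -0.6]
 [-1.4  1.5]
 [-0.5 -1.2]]
grip [0.55473159 0.02184015 0.20926372] hinge [ 0.60542393 -0.10310098  0.20926372]
grip [0.55250023 0.12581621 0.20926372] hinge [0.59778579 0.25281707 0.20926372]
[[ 0.901  0.434 -0.001]
 [ 0.434 -0.901  0.001]
 [-0.    -0.002 -1.   ]]
```

>>> arm_command --rows '[[[85,0.3,0.75,0.1,1],[85,0.3,0.75,0.1,1],[85,0.3,0.75,0.1,1],[85,0.3,0.75,0.1,1],[85,0.3,0.75,0.1,1],[85,0.3,0.75,0.1,1],[85,0.3,0.75,0.1,1],[85,0.3,0.75,0.1,1],[85,0.3,0.75,0.1,1],[85,0.3,0.75,0.1,1]]]' --newtons 60

```text
t: 1.35
eef_pos: [0.473, -0.1567, 0.2913]
tool_rot: [-0.0, 0.811, 0.586, -0.0]
contact_force: [0.0, 0.1, 0.2]
gripper_width: 0.997
grasp_force: 0.0
```

>>> arm_command --rows '[[[85,0.3,0.75,0,1],[85,0.3,0.75,0,1],[85,0.3,0.75,0,1],[85,0.3,0.75,0,1],[85,0.17,0,0,0.3],[85,0,0,0,0],[85,0,0,0,0],[85,0,0,0,0],[85,0,0,0,0],[85,0,0,0,0]]]'

```text
t: 2.6
eef_pos: [0.555, 0.0216, 0.2914]
tool_rot: [0.0, 0.699, 0.715, 0.0]
contact_force: [0.5, 0.2, 0.5]
gripper_width: 0.995
grasp_force: 0.0
```

```bash
python3 - <<'E'
from fit import *
from station import get_obs
o=get_obs();print(o["t"],o["eef_pos"],o["tool_rot"],o["q"].__repr__(),o["contact_force"])
cv2.imwrite("pics/w1.png",cams.read_camera("wrist")[:,:,::-1])
E
```

```text
2.6 [0.55499356 0.02156045 0.29141858] [1.03807663e-04 6.99481834e-01 7.14650370e-01 3.01036219e-05] array([ 0.27920494,  0.27106958, -0.52107058,  1.74381646,  0.14574668,
        1.16497579, -0.26236708]) [0.46116363 0.20880091 0.49448481]
```

View pics/w1.png

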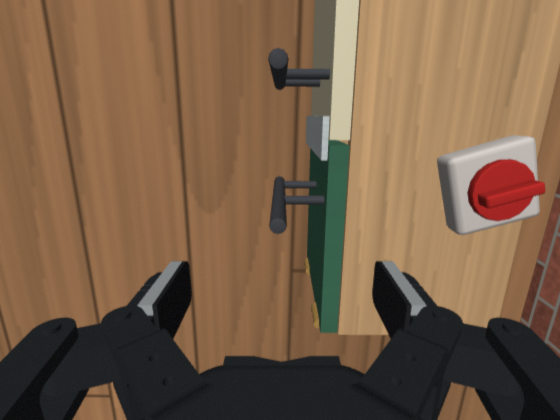

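The wrist view has the green bar's top at (278,223) and the cream's at (279,59), both centred between the fingers. I'll check their positions at the known height.

```bash
python3 - <<'E'
from fit import *
p=cams.camera_params("wrist");E=p["extrinsics"]
for uv in((278,223),(279,59)):
    d=E[:3,:3]@np.linalg.inv(p["K"])@[*uv,1];c=E[:3,3];print(c+d*(.2322-c[2])/d[2])
E
```

```text
[0.55232846 0.02535988 0.2322    ]
[0.55091146 0.12748721 0.2322    ]
```

>>> arm_command --rows '[[[85,-0.02,0.03,-0.5,0],[85,0,0,-0.6,0],[85,0,0,-0.5,0],[85,0,0,0,0],[5,0,0,0,0],[5,0,0,0,0],[5,0,0,0,0],[5,0,0,0,0],[5,0,0,0,0],[5,0,0,0,0]]]'

```text
t: 3.9
eef_pos: [0.5523, 0.0236, 0.1959]
tool_rot: [-0.001, 0.699, 0.715, -0.001]
contact_force: [-9.4, -0.4, 9.0]
gripper_width: 0.119
grasp_force: 58.3
```

```bash
python3 - <<'E'
import numpy as np
y=.0215
for s in(1,-1):
    v=np.array([-.048,s*.126]);r=lambda a:np.array([[np.cos(a),-np.sin(a)],[np.sin(a),np.cos(a)]])
    P=np.array([r(y+s*.08*k)@v for k in range(20)])/.06
    Q=np.round(P-P[0],2);print(np.diff(Q,axis=0).round(2).tolist())
E
```

```text
[[-0.16, -0.07], [-0.16, -0.09], [-0.15, -0.1], [-0.14, -0.11], [-0.13, -0.12], [-0.13, -0.14], [-0.11, -0.14], [-0.1, -0.15], [-0.08, -0.15], [-0.08, -0.17], [-0.06, -0.17], [-0.05, -0.17], [-0.03, -0.18], [-0.02, -0.18], [0.0, -0.18], [0.01, -0.17], [0.02, -0.18], [0.04, -0.18], [0.05, -0.17]]
[[-0.17, 0.07], [-0.16, 0.08], [-0.15, 0.09], [-0.15, 0.1], [-0.13, 0.12], [-0.13, 0.13], [-0.12, 0.13], [-0.1, 0.15], [-0.1, 0.15], [-0.08, 0.16], [-0.07, 0.17], [-0.05, 0.17], [-0.04, 0.18], [-0.03, 0.17], [-0.01, 0.18], [0.0, 0.18], [0.02, 0.18], [0.03, 0.18], [0.04, 0.17]]
```

>>> arm_command --rows '[[[5,-0.16,-0.07,0,1],[5,-0.16,-0.09,0,1],[5,-0.15,-0.1,0,1],[5,-0.14,-0.11,0,1],[5,-0.13,-0.12,0,1],[5,-0.13,-0.14,0,1],[5,0,0,0,0],[5,0,0,0,0],[5,0,0,0,0],[5,0,0,0,0]]]'

```text
t: 5.15
eef_pos: [0.5005, -0.0127, 0.196]
tool_rot: [-0.001, 0.509, 0.861, -0.0]
contact_force: [-7.5, 4.3, 8.6]
gripper_width: 0.122
grasp_force: 60.8
```

>>> arm_command --rows '[[[5,-0.11,-0.14,0,1],[5,-0.1,-0.15,0,1],[5,-0.08,-0.15,0,1],[5,-0.08,-0.17,0,1],[5,-0.06,-0.17,0,1],[5,-0.05,-0.17,0,1],[5,-0.03,-0.18,0,1],[5,-0.02,-0.18,0,1],[5,0,-0.18,0,1],[5,0.01,-0.17,0,1]]]'

```text
t: 6.4
eef_pos: [0.4666, -0.1147, 0.1959]
tool_rot: [-0.004, 0.133, 0.991, -0.002]
contact_force: [-16.8, -1.6, 19.0]
gripper_width: 0.124
grasp_force: 62.1
```

>>> arm_command --rows '[[[5,0.02,-0.18,0,1],[5,0.04,-0.18,0,1],[5,0.05,-0.17,0,1],[5,0,0,0,0],[5,0,0,0,0],[5,0,0,0,0],[5,0,0,0,0],[5,0,0,0,0],[5,0,0,0,0],[5,0,0,0,0]]]'

```text
t: 7.65
eef_pos: [0.4737, -0.1482, 0.1959]
tool_rot: [-0.003, 0.016, 1.0, -0.002]
contact_force: [-14.8, -6.1, 15.7]
gripper_width: 0.123
grasp_force: 61.8
```

```bash
python3 - <<'E'
from fit import *
cv2.imwrite("pics/s2.png",cams.read_camera("scene")[:,:,::-1])
E
```

```text
(no output)
```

View pics/s2.png

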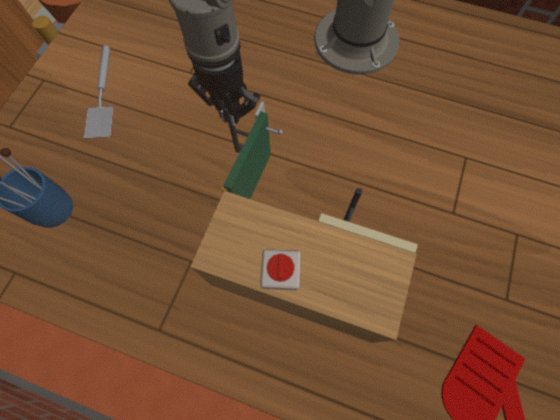

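The green door stands about square, from (232,195) to (265,115), and the cream door is still shut with its bar top at (358,191). I'll release, lift, and go to the cream bar.

>>> arm_command --rows '[[[60,0,0,0,0],[60,0,0,0,0],[60,0,0,0,0],[60,0,0,0,0],[60,0,0,0,0],[60,0,0,0.4,0],[60,0,0,0.4,0],[60,0,0,0.4,0],[60,0,0,0.4,0],[85,0,0,0,0]]]'

```text
t: 8.95
eef_pos: [0.4782, -0.1456, 0.2928]
tool_rot: [0.002, 0.014, 1.0, -0.001]
contact_force: [-0.2, -0.0, -0.1]
gripper_width: 0.89
grasp_force: 0.0
```

>>> arm_command --rows '[[[85,0.07,0.25,0,-1],[85,0.07,0.25,0,-1],[85,0.07,0.25,0,-1],[85,0.07,0.25,0,-1],[85,0.07,0.25,0,-1],[85,0.07,0.25,0,-1],[85,0.07,0.25,0,-1],[85,0.07,0.25,0,-1],[85,0.07,0.25,0,-1],[85,0.07,0.25,0,-1]]]'

```text
t: 10.2
eef_pos: [0.5186, 0.0048, 0.29]
tool_rot: [-0.001, 0.404, 0.915, -0.0]
contact_force: [-0.6, -0.8, -1.3]
gripper_width: 0.991
grasp_force: 0.0
```

>>> arm_command --rows '[[[85,0.07,0.25,0,-1],[85,0.07,0.25,0,-1],[85,0.07,0.25,0,-1],[85,0.07,0.25,0,-1],[85,0.07,0.25,0,-1],[85,0.07,0.25,0,-1],[85,0.07,0.25,0,-1],[85,0.07,0.25,0,-1],[85,0,0,0,-1],[85,0,0,0,0]]]'

```text
t: 11.45
eef_pos: [0.5522, 0.1245, 0.29]
tool_rot: [-0.0, 0.699, 0.715, -0.001]
contact_force: [-1.0, 0.2, -0.8]
gripper_width: 0.996
grasp_force: 0.0
```

>>> arm_command --rows '[[[85,0,0,0,0],[85,0,0,0,0],[85,0,0,0,0],[85,0,0,0,0],[85,0,0,0,0],[85,0,0,0,0],[85,0,0,0,0],[85,0,0,0,0],[85,0,0,0,0],[85,0,0,0,0]]]'

```text
t: 12.7
eef_pos: [0.5527, 0.1244, 0.2913]
tool_rot: [0.0, 0.699, 0.715, -0.0]
contact_force: [-0.6, -0.1, -0.7]
gripper_width: 0.99
grasp_force: 0.0
```

>>> arm_command --rows '[[[85,-0.02,0.03,-0.5,0],[85,0,0,-0.6,0],[85,0,0,-0.5,0],[85,0,0,0,0],[5,0,0,0,0],[5,0,0,0,0],[5,0,0,0,0],[5,0,0,0,0],[5,0,0,0,0],[5,0,0,0,0]]]'

```text
t: 13.95
eef_pos: [0.5507, 0.1262, 0.1959]
tool_rot: [-0.0, 0.699, 0.715, -0.001]
contact_force: [-4.7, -0.3, 6.3]
gripper_width: 0.125
grasp_force: 58.4
```

```bash
python3 - <<'E'
from fit import *
cv2.imwrite("pics/s3.png",cams.read_camera("scene")[:,:,::-1])
E
```

```text
(no output)
```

View pics/s3.png

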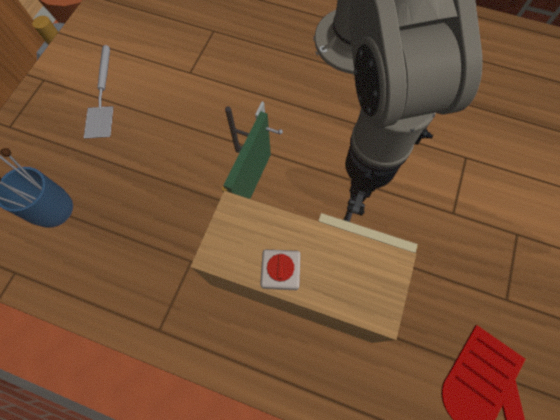

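The green door has stayed open, with its free edge near (265,115). The gripper holds the cream bar near (355,205). Now the cream door's arc.

>>> arm_command --rows '[[[5,-0.17,0.07,0,-1],[5,-0.16,0.08,0,-1],[5,-0.15,0.09,0,-1],[5,-0.15,0.1,0,-1],[5,-0.13,0.12,0,-1],[5,-0.13,0.13,0,-1],[5,0,0,0,0],[5,0,0,0,0],[5,0,0,0,0],[5,0,0,0,0]]]'

```text
t: 15.25
eef_pos: [0.4979, 0.1612, 0.1959]
tool_rot: [0.0, 0.849, 0.529, -0.0]
contact_force: [-4.1, -2.0, 7.6]
gripper_width: 0.124
grasp_force: 59.0
```

>>> arm_command --rows '[[[5,-0.12,0.13,0,-1],[5,-0.1,0.15,0,-1],[5,-0.1,0.15,0,-1],[5,-0.08,0.16,0,-1],[5,-0.07,0.17,0,-1],[5,-0.05,0.17,0,-1],[5,-0.04,0.18,0,-1],[5,-0.03,0.17,0,-1],[5,-0.01,0.18,0,-1],[5,0,0.18,0,-1]]]'

```text
t: 16.5
eef_pos: [0.4622, 0.2606, 0.1959]
tool_rot: [-0.0, 0.988, 0.155, 0.0]
contact_force: [-1.1, -1.1, 3.6]
gripper_width: 0.121
grasp_force: 58.7
```

>>> arm_command --rows '[[[5,0.02,0.18,0,-1],[5,0.03,0.18,0,-1],[5,0.04,0.17,0,-1],[5,0,0,0,0],[5,0,0,0,0],[5,0,0,0,0],[5,0,0,0,0],[5,0,0,0,0],[5,0,0,0,0],[5,0,0,0,0]]]'

```text
t: 17.75
eef_pos: [0.4678, 0.292, 0.1959]
tool_rot: [-0.0, 0.999, 0.037, 0.001]
contact_force: [-0.8, 1.8, 5.3]
gripper_width: 0.124
grasp_force: 59.2
```

>>> arm_command --rows '[[[60,0,0,0,0],[60,0,0,0,0],[60,0,0,0,0],[60,0,0,0,0],[60,0,0,0,0],[60,0,0,0.4,0],[60,0,0,0.4,0],[60,0,0,0.4,0],[60,0,0,0.4,0],[60,0,0,0.4,0]]]'

```text
t: 19.0
eef_pos: [0.4674, 0.2918, 0.3161]
tool_rot: [0.0, 0.999, 0.036, 0.0]
contact_force: [0.7, -0.4, 0.2]
gripper_width: 0.702
grasp_force: 0.0
```

>>> arm_command --rows '[[[60,0,0,0.4,0],[60,0,0,0.4,0],[60,0,0,0,0],[60,0,0,0,0],[60,0,0,0,0],[60,0,0,0,0],[60,0,0,0,0],[60,0,0,0,0],[60,0,0,0,0],[60,0,0,0,0]]]'

```text
t: 20.25
eef_pos: [0.4675, 0.2918, 0.3633]
tool_rot: [-0.0, 0.999, 0.036, 0.0]
contact_force: [-0.3, -0.5, 0.3]
gripper_width: 0.701
grasp_force: 0.0
```

```bash
python3 - <<'E'
from fit import *
a=[cams.read_camera(n)[:,:,::-1] for n in("scene","side")]
cv2.imwrite("pics/s4.png",cv2.resize(np.hstack(a),(800,300)))
E
```

```text
(no output)
```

View pics/s4.png

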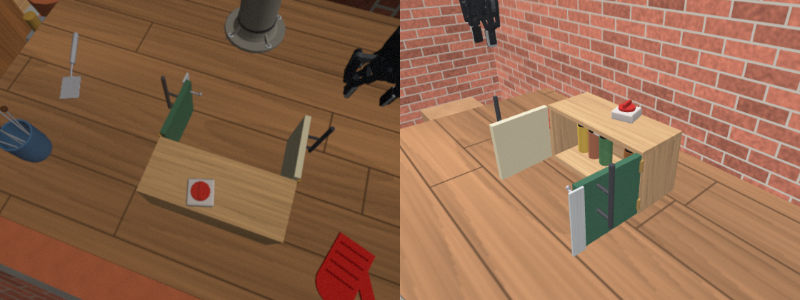

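Both doors stand about square to the front: the green one at (178,112) and the cream one at (297,148) in the left half. The gripper is clear of both.

```bash
python3 -c "
from station import job;print(job.hand_in())"
```

```text
the job is handed in; nothing more can be done
None
```

I opened the green door first, then the cream one; both now stand about square to the cabinet front with the gripper clear, and I handed the job in at about 20 s (the hand-in gave no verdict).

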